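Counter-hold the hidden bolt head of a flopped bench mirror

ROBOT

A 6-joint arm with a two-finger parallel gripper is mounted at the origin on a cart in front of the work surface, level with it; the furniture and walls round the work are solid. World frame = base frame: x ahead of the robot, y to its left, z up, the work surface at z = 0. Lengths are in mm, angles in rad, forces in N, time in s.
With the tool pointing down it reaches from about 300 to 750 mm from the base axis. Payload 8.5 kg.
Tool frame: the origin (TCP) lies midway between the tips of the shut fingers; the grasp point (between the pads) lies 19 mm behind it; z points along the fingers, y is the line along which they close (so a half turn about z gives the same grasp; the last joint's range is limited). The gripper opens to 85 mm and grips with 20 to 120 N. Pads are 22 mm wide; open, the fingers measure 114 mm over their backs; the gripper's body (76 mm by 85 mm) begins 54 mm behind the grasp point. The pads swing forward as they close: fully open they stand 13 mm farther back than shut.
Start: joints at [-1.33, 0.381, 1.297, -0, 1.464, -0.215], TCP at [242.091, -493.834, 231.322] pointing down, gripper open.
Joint ranges: [-3.11, 3.11], [-0.89, 2.33], [0.22, 2.48], [-1.42, 4.56], [0.17, 2.85], [-2.88, 2.88]. Speed limits (rad/s): [2.39, 2.39, 3.14, 3.14, 3.14, 3.14].

INTERFACE

Orientations are given as a rotation vector (axis times angle).
In Python, from plant import bot gives the robot as it stands.
- The arm moves only by the tool apply_moves, never from a script. Its argument "moves" is a list of rows, each a list of 2 entries, a list of its own where there are three numbers: the shift along the world's x, y, z in mm, then the turn, a rotation vector about the world's x, y, z in rad. In form: [[[dx, dy, dz], [ax, ay, az]], ...]. A call has 1 to 8 rows; each row shifts and turns the commanded pose from where the row before left it; what a row does not reach is not made up. A row lasts 1/10 s, in which the tool goes at most 50 mm and 8.59 degrees, less where a joint would pass 70% of its speed; a pose out of reach is approached as far as the arm can. A call with a gripper value outside its range is refused whole. "gripper" is the closure, from 0 (fully open) to 1 (shut), set as the call begins (left out, the last holds). The fingers move at their own pace and stop on an object; the grip force is fixed at half the most. Time passes only in rows, so rows that do not move let the fingers close. It gives the time, the measured TCP pose, the force, the opening and the grip force at its end, in the units of the state.
- bot.get_state(): the state, without advancing time (a new reading comes with each control period).
- bot.get_image(name): name is "side" or "top" or "wrist"; returns a dict with "frame" (480x640x3 uint8, red, green, blue), "intrinsics" (3x3 intrinsics, pixels), "R" (3x3) and "t" (3): a world point X has camera coordinates R X + t; the wrist camera has in their place "tool_from_camera" (4x4, takes a point from camera to tool coordinates, whose origin is the TCP and whose axes are the flange's). Camera axes: x right, y down, z forward; pixel columns grow to the right and rows downward; lengths in mm; the calibration is good to about 2 mm. A picture is of the moment at which its call begins: read the wrist's pose just before it. There is no depth.
- bot.sign_off(): hands the job in; it is judged then, once.
The state is a dict: "time_s": time; "qpos": joint angles; "dq": joint speeds; "joint_efforts": joint torques, N m; "ee_pos": TCP position; "eef_rot": TCP orientation; "contact_force": force on the tool from outside, world axes, zero at the start; "wrist_torque": the same for the moment, N m; "width": opening from 0.0 (shut) to 1.0 (fully open); "grasp_force": force on a finger pad.
Only numpy, scipy, OpenCV 4.12 (cv2) and the standard library are available. Lean on these libraries where they do the work, as an engineer would, in place of code of your own. Each camera call takes 0.05 s, during which the arm holds its last target. There are 200 camera calls.

TASK

The pivot bolt of the carver's bench mirror has worked loose and the mirror arm has flopped over to the right. Swing the arm up past vertical until it leans on its rest pin, then reach down into the narrow gap of the U bracket, grip the hidden hex bolt head between the fingers and turn it until the arm stands upright. Finish while still gripping the head firmly so that it cannot turn, with the mirror upright and nothing touching the mirror arm itself, ready for me to tighten the nut in front; leave the other things on the bench where they are.

Things in the scene. Friction and masses are not known exactly. Their poses are not given: they have to be found in the camera images.
- bracket: Dark steel U bracket screwed to the bench, place and yaw differ each time. Origin: underside centre, on the bench; x from its front to its back (away from the robot at yaw 0), y left, z up. Foot 56 x 150 x 6 mm (x, y, z). Two upright plates 6 mm thick, 100 mm high, 84 mm wide (60 mm above z 72): front one at x -28 to -22 mm, back one at x 22 to 28. Boss and stop pins stick out 28 mm in front.
- gap_mouth (a point): Middle of the mouth of the narrow gap between the bracket's two plates, level with their tops, 100 mm above the bench, straight above the bolt head. The gap is 44 mm wide along the bracket's x and open above and at both sides (y); it holds only the bolt head and its spacer.
- pivot_bolt (a joint): Angle (rad) of the loose bolt about the bracket's x axis, 66 mm above the bench; head, nut and mirror arm turn with it as one piece. 0 = arm upright, positive = leaning to the bracket's right (-y). Stops: -0.22 (leaning left on the rest pin) and +1.0 (flopped right; starts there). Almost free, lightly damped: unheld, the arm falls from upright to a stop; its weight turns it with at most 0.25 N m.
- bolt_head: Steel hex head in the gap: 24 mm across flats, 14 mm thick. Origin at its centre, at (0, 0, 66) mm in the bracket's frame; x along the bolt. At joint 0 two flats are upright, facing the bracket's +y and -y; they lean with the joint. Fingers that lean with it and close across these flats turn it by tilting; a mere squeeze does not turn it. A 20 mm round spacer joins it to the front plate.
- mirror_arm: Dark steel arm 22 mm wide with the round mirror at its end, fixed to the bolt in front of the bracket; about 0.2 kg. Origin at the bolt head's centre; axes as the bracket's at joint value 0. At x -45 to -53 mm it rises 44 mm from the bolt, then cranks forward, and at x -95 mm rises on to the mirror.
- mirror_centre (a point): Centre of the round mirror, a disc 84 mm across and 10 mm thick, flat to the bracket's x, at (-95, 0, 120) mm in mirror_arm's frame: 120 mm out from the bolt axis, 186 mm above the bench when upright, 131 mm when flopped. Near the rim it may be pinched across its thickness, from above, and carried round; it turns easily in the pads. Pushed level at its side, the rim jams on the finger.
- carved_block: Bystander: pale round wood block, about 130 mm across, 80 mm high, at the front right. Origin at its underside.
- mallet: Bystander: dark wooden mallet lying at the left, 284 x 174 x 80 mm. Origin at its underside.
- spanner: Bystander: steel spanner 170 mm long lying flat in front of the bracket. Origin at its underside.
- wax_tin: Bystander: round tin 73 mm across, 26 mm high, at the right edge. Origin at its underside.
- oil_can: Bystander: oil can with a long upright spout, 64 mm across, 151 mm high, at the back right corner. Origin at its underside.
- sanding_block: Bystander: wooden sanding block 78 x 99 x 32 mm, at the front left. Origin at its underside.
- stamp_blank_0: Bystander: round dark stamp blank 65 mm across, 35 mm high, on the bench close to the bracket's right. Origin at its underside.

How it is judged (in metres and radians):
On the way:
1. the arm has been swung up past vertical and leans on its rest pin (value of joint pivot_bolt below -0.17 rad), for 0.2 s.
At the end, for the whole second after the job is handed in: The fingers hold the bolt head with more than 15 N (both pads together), the point between the pads within 25 mm of the head's centre and within 10 mm of it sideways; the mirror arm is upright within 0.07 rad (4 degrees), still, and nothing touches it (value of joint pivot_bolt between -0.07 and 0.07 rad and velocity of joint pivot_bolt between -0.05 and 0.05 rad/s and contact force between the fingers and bolt_head above 15 N and distance between the grasp point and bolt_head below 0.025 m and y of the grasp point in the frame of bracket between -0.01 and 0.01 m and contact force between anything else and mirror_arm below 0.5 N); the arm keeps its last pose, push and grip.
It fails at once if a bystander was shifted by more than 25 mm (distance of any of carved_block, mallet, spanner, wax_tin, oil_can, sanding_block, stamp_blank_0 from where it was at the start of the episode above 0.025 m).
It also fails if it takes over 48 s, if anything falls off the work surface, if the arm or the gripper's body presses on something with over 40 N, if the wrist force passes 120 N, or if a joint passes its speed limit or range.

## Working session

There is one attempt and no reset: what is moved stays moved. The work goes in short steps, Python scripts to look and compute and a tool call to move; the robot and the scene stay as the last step left them, time stands still between calls to the robot, and variables do not carry over. Pictures are saved under pics/ and viewed, at most 10 in all, crops included, and the job is handed in when it is done.

Besides the shell and the picture viewer there is one more tool, called as name(argument=value, ...), one argument or row to a line, values as JSON. apply_moves: Moves the arm, as the interface text tells. Its arguments: {"type":"object","properties":{"moves":{"type":"array","items":{"type":"array"}},"gripper":{"type":"number"}},"required":["moves"]}

```bash
mkdir -p pics
cat > h.py <<'E'
from plant import bot
import numpy as np, cv2, pickle
from scipy.spatial.transform import Rotation as Rn
def snap(n,f):
    im=bot.get_image(n); cv2.imwrite('pics/'+f+'.png',im['frame'][:,:,::-1]); pickle.dump(im,open('pics/'+f+'.pkl','wb')); return im
def ray(im,u,v):
    K=np.array(im['intrinsics']);R=np.array(im['R']);t=np.array(im['t']).ravel()
    return -R.T@t, R.T@np.linalg.inv(K)@[u,v,1]
def atz(im,u,v,z):
    c,d=ray(im,u,v); return c+d*(z-c[2])/d[2]
def proj(im,X):
    p=np.array(im['intrinsics'])@(np.array(im['R'])@np.array(X)+np.array(im['t']).ravel()); return p[:2]/p[2]
E
python3 - <<'E'
from h import *
print(bot.get_state())
for n in('top','side'):
    im=snap(n,n); print(n,ray(im,320,240)); print(im['intrinsics'])
E
```

```text
{'time_s': 0.0, 'qpos': array([-1.33029077e+00,  3.81231176e-01,  1.29828812e+00, -2.96087676e-05,
        1.46360052e+00, -2.15299469e-01]), 'dq': array([-4.12560711e-04,  2.75706291e-04, -3.84051207e-04,  1.02218395e-05,
        3.23023545e-04, -1.90567070e-03]), 'joint_efforts': array([-1.27748837e-03, -4.48466849e+01, -2.31279677e+01, -2.18299929e-04,
        4.75196415e-03,  3.02311435e-05]), 'ee_pos': array([ 242.01936933, -493.55246364,  230.68366413]), 'eef_rot': array([-3.05887038e+00, -7.09454972e-01,  7.64299174e-05]), 'contact_force': array([-0.53179688,  0.61918329, -0.54832937]), 'wrist_torque': array([0.01360105, 0.0547995 , 0.04875948]), 'grasp_force': 0.0, 'width': 1.0005582241550854}
top (array([ 425.29941569,  -41.56254173, 1642.06591063]), array([ 0.0539689 ,  0.00791407, -0.99876847]))
[[583.49102784   0.         319.23176677]
 [  0.         583.49102784 226.79702444]
 [  0.           0.           1.        ]]
side (array([ 521.99460187, -931.37760713, 1211.22129961]), array([ 0.03240318,  0.63441201, -0.77234338]))
[[569.01821266   0.         318.04169491]
 [  0.         569.01821266 236.83154138]
 [  0.           0.           1.        ]]
```

View pics/top.png

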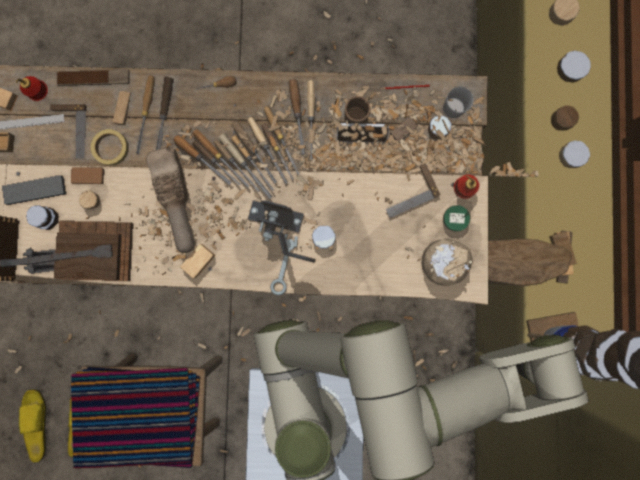

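View pics/side.png

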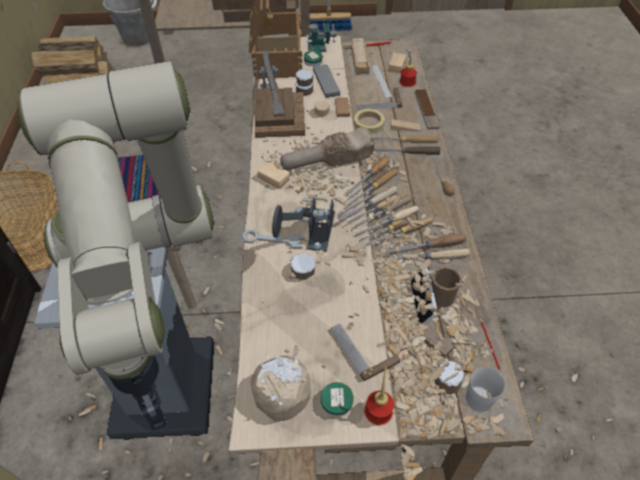

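The bracket is at about (276,216) in the top view, with the flopped mirror edge-on near (298,252). In the side view the bracket is near (320,222) and the mirror near (278,220). I'll enlarge both crops.

Run:
```python
from h import *
a=cv2.imread('pics/top.png')[185:305,225:345]; b=cv2.imread('pics/side.png')[180:290,240:360]
A=cv2.resize(a,(0,0),fx=5,fy=5,interpolation=2)
cv2.imwrite('pics/tc.png',A)
im=pickle.load(open('pics/top.pkl','rb'))
print(atz(im,276,216,100),im['R'])
```

```text
[569.5625653   89.07641093 100.        ] [[ 0.02495053 -0.99965754 -0.00789114]
 [-0.9967581  -0.02427264 -0.07670806]
 [ 0.07649025  0.00977946 -0.99702237]]
```

View pics/tc.png

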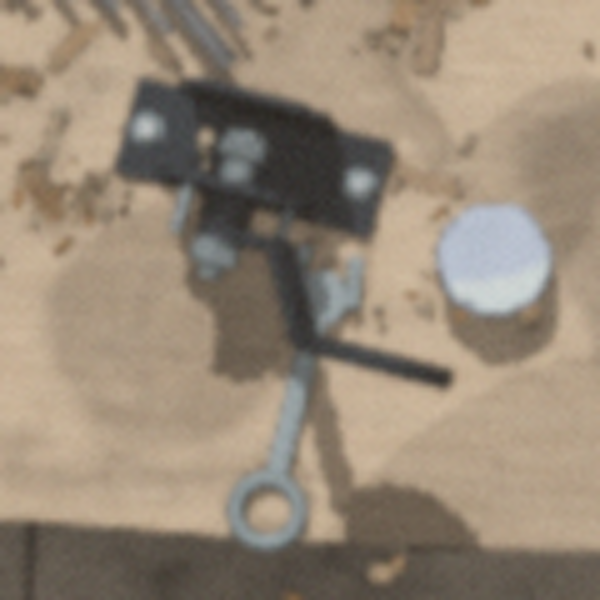

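```bash
cat >> h.py <<'E'
def brk(x,y,yaw,p,q=None):
    p=np.array(p,float)
    if q is not None: p=Rn.from_rotvec([q,0,0]).apply(p)+[0,0,66]
    return Rn.from_rotvec([0,0,yaw]).apply(p)+[x,y,0]
E
python3 - <<'E'
from h import *
from scipy.optimize import least_squares as ls
im=pickle.load(open('pics/top.pkl','rb'))
px=lambda u,v:np.array([225+u/5,185+v/5])
P=[((28,75,6),px(138,78)),((-28,75,6),px(118,178)),((28,-75,6),px(393,145)),((-28,-75,6),px(375,237)),((0,60,6),px(147,127)),((0,-60,6),px(361,182))]
for a,b in P: print(atz(im,*b,6))
f=lambda s:np.concatenate([proj(im,brk(*s,a))-b for a,b in P[:4]])
r=ls(f,[560,90,-.2]);print(r.x,r.fun.round(1))
for n,p,q in [('head',(0,0,0),1.),('mir',(-95,0,120),1.),('rimout',(-95,0,162),1.),('rimin',(-95,0,78),1.)]:
    w=brk(*r.x,p,q);print(n,w,(proj(im,w)-[225,185])*5)
E
```

```text
[620.42624321 164.49573749   6.        ]
[563.47682064 173.86024859   6.        ]
[585.89683953  19.4206391    6.        ]
[533.70881076  28.13629074   6.        ]
[592.74023878 158.47675802   6.        ]
[564.53986579  36.87148357   6.        ]
[ 5.75878651e+02  9.64757945e+01 -2.11080593e-01] [ 0.2  0.5 -0.6 -0.3  0.8 -0.6 -0.3  0.3]
head [575.87865099  96.47579455  66.        ] [246.86368737 149.05255441]
mir [461.83090811  17.64452177 130.8362767 ] [381.61262541 359.81946763]
rimout [454.42621713 -16.9128517  153.52897355] [447.27816057 374.92169845]
rimin [469.2355991   52.20189524 108.14357986] [317.96201222 345.18064301]
```

apply_moves(
  moves=[
    [[10,30,4],[0,0,0.056]],
    [[13,32,4],[0,0,0.056]],
    [[13,32,4],[0,0,0.056]],
    [[13,32,4],[0,0,0.056]],
    [[13,32,4],[0,0,0.056]],
    [[13,32,4],[0,0,0.056]],
    [[13,32,4],[0,0,0.056]],
    [[13,32,4],[0,0,0.056]],
  ],
  gripper=0,
)

```text
time_s: 0.9
ee_pos: [343.3, -238.4, 263.3]
eef_rot: [-2.825, -1.374, 0.0]
contact_force: [0.5, -1.4, -0.6]
width: 1.0
grasp_force: 0.0
```

apply_moves(
  moves=[
    [[13,32,4],[0,0,0.056]],
    [[13,32,4],[0,0,0.056]],
    [[13,32,4],[0,0,0.056]],
    [[13,32,4],[0,0,0.056]],
    [[13,32,4],[0,0,0.056]],
    [[13,32,4],[0,0,0.056]],
    [[13,32,4],[0,0,0.056]],
    [[0,0,0],[0,0,0]],
  ],
)

```text
time_s: 1.7
ee_pos: [434.7, -13.0, 291.5]
eef_rot: [-2.499, -1.903, -0.001]
contact_force: [-1.3, 0.0, -0.8]
width: 0.998
grasp_force: 0.0
```

```bash
cat >> h.py <<'E'
def wsnap(f):
    s=bot.get_state(); im=bot.get_image('wrist')
    T=np.eye(4);T[:3,:3]=Rn.from_rotvec(s['eef_rot']).as_matrix();T[:3,3]=s['ee_pos']
    C=np.linalg.inv(T@np.array(im['tool_from_camera'])); im['R']=C[:3,:3];im['t']=C[:3,3]
    cv2.imwrite('pics/'+f+'.png',im['frame'][:,:,::-1]); pickle.dump(im,open('pics/'+f+'.pkl','wb')); return im
E
python3 - <<'E'
from h import *
s=bot.get_state();print(s['time_s'],s['ee_pos'],s['eef_rot'],s['qpos'].round(2))
im=wsnap('w1');print(im['tool_from_camera'].round(2),im['intrinsics'][0])
print(Rn.from_rotvec(s['eef_rot']).as_matrix().round(3))
E
```

```text
1.7 [434.74084179 -13.04101731 291.49642878] [-2.49939814e+00 -1.90293477e+00 -1.23120014e-03] [-0.3   0.13  1.47  0.    1.54 -0.03]
[[   0.     -0.96   -0.29   73.26]
 [   1.      0.     -0.      0.93]
 [   0.     -0.29    0.96 -143.63]
 [   0.      0.      0.      1.  ]] [384.91815743   0.         322.64937168]
[[ 0.266  0.964  0.   ]
 [ 0.964 -0.266  0.001]
 [ 0.001  0.    -1.   ]]
```

View pics/w1.png

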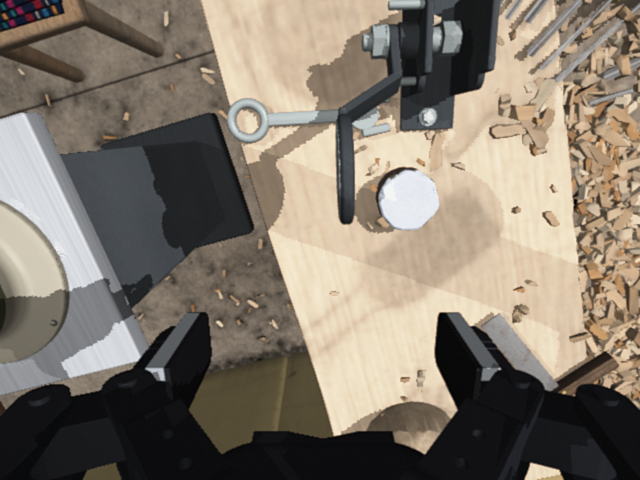

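Wrist view: mirror edge-on from (345,110) to (347,222), nut near (375,42), bolt head near (452,38), right foot screw at (427,117), foot corners at (402,130) and (448,128).

Run:
```python
from h import *
from scipy.optimize import least_squares as ls
im=pickle.load(open('pics/w1.pkl','rb'));tp=pickle.load(open('pics/top.pkl','rb'))
W=[((-28,-75,6),None,(402,130)),((28,-75,6),None,(449,128)),((-95,0,162),1.,(347,222)),((0,0,0),1.,(452,38)),((0,-60,8),None,(427,116))]
s0=[575.9,96.5,-.211]
f=lambda s:np.concatenate([proj(im,brk(*s,a,q))-b for a,q,b in W])
print(f(s0).round(1))
r=ls(f,s0);print(r.x,r.fun.round(1))
```

```text
[-2.4  2.7  3.1  1.5  1.   3.6 -6.5  3.5 -0.4  0.3]
[ 5.79325597e+02  9.71272405e+01 -2.40390503e-01] [-1.4  0.5  4.1  0.9 -0.2 -1.7 -2.7  1.6  1.  -1.1]
```

Run:
```python
from h import *
B=(578,97,-.228)
pv=None
for q in np.r_[1.0:-.31:-.1]:
    w=brk(*B,(-95,11.7,147.6),q)-[0,0,19]; print(round(q,2),w.round(1),None if pv is None else (w-pv).round(1)); pv=w
s=bot.get_state();print(s['ee_pos'].round(1))
```

```text
1.0 [458.8   3.6 136.6] None
0.9 [461.   12.9 147.9] [ 2.2  9.3 11.3]
0.8 [463.4  23.3 158.2] [ 2.4 10.3 10.3]
0.7 [466.   34.6 167.4] [ 2.6 11.3  9.2]
0.6 [468.8  46.7 175.4] [ 2.8 12.1  8. ]
0.5 [471.8  59.5 182.1] [ 3.  12.8  6.7]
0.4 [474.9  73.  187.5] [ 3.1 13.4  5.4]
0.3 [478.1  86.9 191.5] [ 3.2 13.9  4. ]
0.2 [481.4 101.1 194. ] [ 3.3 14.2  2.5]
0.1 [484.8 115.5 195. ] [ 3.3 14.4  1. ]
0.0 [488.1 129.9 194.6] [ 3.3 14.4 -0.4]
-0.1 [491.4 144.2 192.7] [ 3.3 14.3 -1.9]
-0.2 [494.7 158.2 189.3] [ 3.3 14.  -3.4]
-0.3 [497.8 171.9 184.6] [ 3.2 13.6 -4.8]
[434.2 -14.5 291.2]
```

apply_moves(
  moves=[
    [[6,5,-10],[0,0,0.01]],
    [[6,5,-20],[0,0,0.01]],
    [[6,4,-30],[0,0,0.01]],
    [[6,4,-30],[0,0,0.01]],
    [[0,0,-25],[0,0,0]],
    [[0,0,-25],[0,0,0]],
    [[0,0,-14],[0,0,0]],
    [[0,0,0],[0,0,0]],
  ],
)

```text
time_s: 2.55
ee_pos: [456.8, 1.6, 135.0]
eef_rot: [-2.465, -1.941, 0.005]
contact_force: [0.5, 0.2, -0.2]
width: 1.003
grasp_force: 0.0
```

apply_moves(
  moves=[
    [[0,0,0],[0,0,0]],
    [[0,0,0],[0,0,0]],
    [[0,0,0],[0,0,0]],
    [[0,0,0],[0,0,0]],
    [[0,0,0],[0,0,0]],
    [[0,0,0],[0,0,0]],
    [[0,0,0],[0,0,0]],
    [[0,0,0],[0,0,0]],
  ],
  gripper=1,
)

```text
time_s: 3.35
ee_pos: [457.3, 2.3, 137.7]
eef_rot: [-2.465, -1.946, 0.002]
contact_force: [-5.8, 0.2, 6.3]
width: 0.103
grasp_force: 58.9
```

apply_moves(
  moves=[
    [[2.2,9.3,11.3],[0,0,0]],
    [[2.4,10.3,10.3],[0,0,0]],
    [[2.6,11.3,9.2],[0,0,0]],
    [[2.8,12.1,8],[0,0,0]],
    [[0,0,0],[0,0,0]],
  ],
)

```text
time_s: 3.85
ee_pos: [467.6, 45.9, 176.8]
eef_rot: [2.465, 1.948, -0.002]
contact_force: [-6.1, -3.3, 6.3]
width: 0.103
grasp_force: 60.8
```

apply_moves(
  moves=[
    [[3,12.8,6.7],[0,0,0]],
    [[3.1,13.4,5.4],[0,0,0]],
    [[3.2,13.9,4],[0,0,0]],
    [[3.3,14.2,2.5],[0,0,0]],
    [[3.3,14.4,1],[0,0,0]],
    [[3.3,14.4,-0.4],[0,0,0]],
    [[0,0,0],[0,0,0]],
  ],
)

```text
time_s: 4.55
ee_pos: [487.3, 129.4, 196.3]
eef_rot: [2.464, 1.948, 0.001]
contact_force: [-6.5, -1.0, 9.4]
width: 0.102
grasp_force: 64.1
```

apply_moves(
  moves=[
    [[3.3,14.3,-1.9],[0,0,0]],
    [[3.3,14,-3.4],[0,0,0]],
    [[0.8,3.5,-1],[0,0,0]],
    [[0,0,0],[0,0,0]],
    [[0,0,0],[0,0,0]],
  ],
)

```text
time_s: 5.05
ee_pos: [494.7, 161.0, 190.3]
eef_rot: [-2.465, -1.947, -0.004]
contact_force: [-4.8, 2.7, 10.3]
width: 0.101
grasp_force: 67.3
```

Run:
```python
from h import *
im=wsnap('w2');s=bot.get_state();print(s['ee_pos'],s['qpos'].round(2),s['contact_force'])
```

```text
[494.71725877 160.97041631 190.29800598] [0.09 0.36 1.45 0.   1.33 0.32] [-4.38389714  2.35268157 10.88091351]
```

View pics/w2.png

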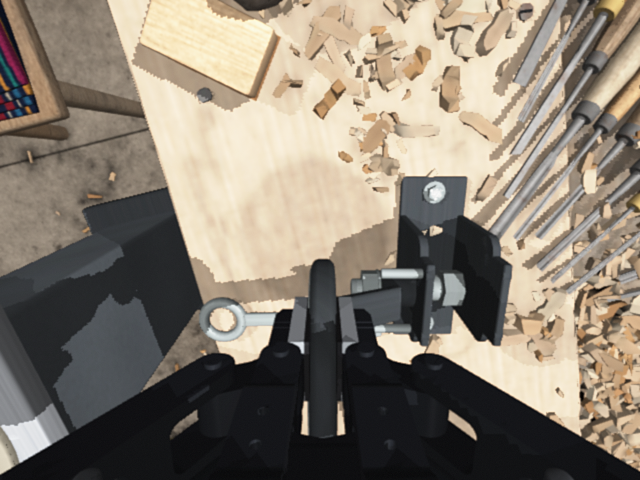

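The pads pinch the mirror at (322,330), and the arm leans left near its rest pin. The left foot screw is at (434,190), with foot corners at (401,178) and (467,177). I'll push on slightly, release and lift.

apply_moves(
  moves=[
    [[1,4,-1.5],[0,0,0]],
    [[0,0,0],[0,0,0]],
    [[0,0,0],[0,0,0]],
    [[0,0,0],[0,0,0]],
  ],
)

```text
time_s: 5.5
ee_pos: [495.6, 164.7, 189.1]
eef_rot: [2.466, 1.947, 0.004]
contact_force: [-6.2, 2.2, 13.2]
width: 0.105
grasp_force: 68.1
```

apply_moves(
  moves=[
    [[0,0,0],[0,0,0]],
    [[0,0,0],[0,0,0]],
    [[0,0,0],[0,0,0]],
    [[0,0,0],[0,0,0]],
    [[0,0,10],[0,0,0]],
    [[0,0,25],[0,0,0]],
    [[0,0,30],[0,0,0]],
    [[0,0,30],[0,0,0]],
  ],
  gripper=0,
)

```text
time_s: 6.3
ee_pos: [495.6, 164.1, 284.3]
eef_rot: [2.467, 1.946, 0.0]
contact_force: [-0.3, 0.2, 0.5]
width: 0.996
grasp_force: 0.0
```

Run:
```python
from h import *
from scipy.optimize import least_squares as ls
im=pickle.load(open('pics/w2.pkl','rb'))
W=[((-28,75,6),None,(401,178)),((28,75,6),None,(467,177)),((0,60,8),None,(434,190))]
W1=[((-28,-75,6),None,(402,130)),((28,-75,6),None,(449,128)),((0,0,0),1.,(452,38)),((0,-60,8),None,(427,116))]
im1=pickle.load(open('pics/w1.pkl','rb'))
f=lambda s:np.concatenate([proj(im,brk(*s,a,q))-b for a,q,b in W]+[proj(im1,brk(*s,a,q))-b for a,q,b in W1])
r=ls(f,[578,97,-.228]);print(r.x,r.fun.round(1), f([578,97,-.228]).round(1))
print(bot.get_state()['ee_pos'])
```

```text
[ 5.78486704e+02  9.80753741e+01 -2.32006842e-01] [ 0.8 -2.   1.  -1.1  0.   4.  -1.8  0.   3.8 -0.  -3.9  0.7  0.6 -1.9] [ 0.  -0.4  0.2  0.2 -0.6  5.4 -1.7  1.3  3.8  1.  -4.2  2.2  0.5 -0.7]
[495.55854775 164.05790733 284.3010631 ]
```

```bash
cat >> h.py <<'E'
B=(578.3,97.5,-.231)
def goal(q,out,dx=0):
    "TCP for grasp point `out` mm above head centre along the flats, tool tilted q; and rotation"
    R=Rn.from_rotvec([0,0,B[2]])*Rn.from_rotvec([q,0,0])*Rn.from_matrix([[1,0,0],[0,-1,0],[0,0,-1]])
    return brk(*B,(dx,0,out-19),q),R
def to(q,out):
    s=bot.get_state();p,R=goal(q,out);print('shift',(p-s['ee_pos']).round(1),'turn',(R*Rn.from_rotvec(s['eef_rot']).inv()).as_rotvec().round(3),'goal',p.round(1))
E
python3 - <<'E'
from h import *
s=bot.get_state();print(Rn.from_rotvec(s['eef_rot']).as_matrix().round(3))
to(0,190);to(-.22,190)
E
```

```text
[[ 0.233  0.973  0.   ]
 [ 0.973 -0.233  0.   ]
 [ 0.     0.    -1.   ]]
shift [ 82.7 -66.6 -47.3] turn [ 0.     0.    -1.567] goal [578.3  97.5 237. ]
shift [ 91.3 -30.2 -51.4] turn [-0.208 -0.128 -1.56 ] goal [586.8 133.8 232.9]
```

apply_moves(
  moves=[
    [[8,-3,0],[0,0,-0.13]],
    [[8,-3,0],[0,0,-0.13]],
    [[8,-3,0],[0,0,-0.13]],
    [[8,-3,0],[0,0,-0.13]],
    [[8,-3,0],[0,0,-0.13]],
    [[8,-3,0],[0,0,-0.13]],
    [[8,-3,0],[0,0,-0.13]],
    [[8,-3,0],[0,0,-0.13]],
  ],
)

```text
time_s: 7.1
ee_pos: [560.0, 139.9, 283.2]
eef_rot: [-3.109, -0.455, -0.001]
contact_force: [-0.2, 0.8, -0.6]
width: 1.002
grasp_force: 0.0
```

apply_moves(
  moves=[
    [[8,-2,0],[0,0,-0.13]],
    [[8,-2,0],[0,0,-0.13]],
    [[8,-2,0],[0,0,-0.13]],
    [[3,0,0],[0,0,-0.137]],
    [[0,0,-17],[-0.0714,0.0168,0]],
    [[0,0,-17],[-0.0714,0.0168,0]],
    [[0,0,-17],[-0.0714,0.0168,0]],
    [[0,0,0],[0,0,0]],
  ],
)

```text
time_s: 7.9
ee_pos: [586.0, 135.2, 229.4]
eef_rot: [2.902, -0.334, -0.044]
contact_force: [-0.4, 0.1, 0.1]
width: 1.001
grasp_force: 0.0
```

Run:
```python
from h import *
print(bot.get_state()['time_s'],bot.get_state()['qpos'].round(2));to(-.22,190)
im=wsnap('w3')
for p in [(0,0,0)]: print(proj(im,brk(*B,p,-.22)))
print([proj(im,brk(*B,p)).round() for p in [(-22,30,100),(-22,-30,100),(22,30,100),(22,-30,100),(28,75,6),(28,-75,6)]])
```

```text
7.9 [ 0.12  0.53  1.07 -0.21  1.62  1.92]
shift [ 0.9 -1.4  3.5] turn [ 0.001 -0.005 -0.001] goal [586.8 133.8 232.9]
[321.9973678  219.44046036]
[array([293., 261.]), array([369., 255.]), array([291., 202.]), array([371., 199.]), array([227., 178.]), array([383., 174.])]
```

View pics/w3.png

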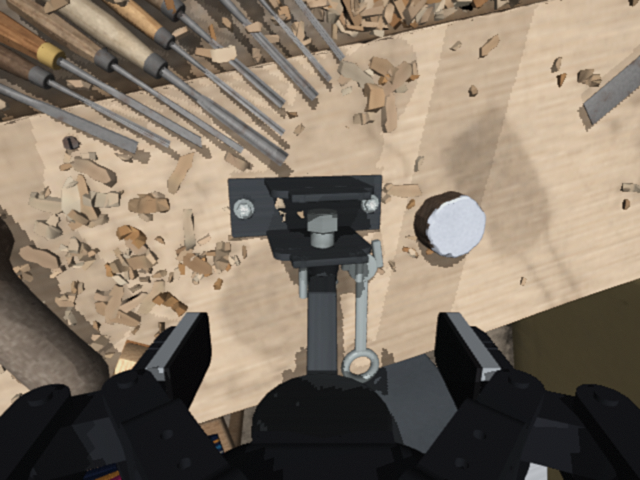

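The hex head is at (322,217), against a predicted (322,219). The foot corners match to 2 px, and the arm rests on its pin. Next is the descent along the tilted axis.

Run:
```python
from h import *
to(-.22,70);to(-.22,0)
```

```text
shift [  -5.7  -26.4 -115.3] turn [-0.001 -0.002 -0.001] goal [580.8 108.3 115.8]
shift [  -9.2  -41.3 -183.6] turn [-0.001 -0.002 -0.001] goal [577.4  93.5  47.5]
```

apply_moves(
  moves=[
    [[-1,-5,-20],[0,0,0]],
    [[-1,-5,-20],[0,0,0]],
    [[-1,-5,-20],[0,0,0]],
    [[-1,-4,-20],[0,0,0]],
    [[-1,-4,-20],[0,0,0]],
    [[-0.7,-3.4,-15.3],[0,0,0]],
    [[0,0,0],[0,0,0]],
    [[0,0,0],[0,0,0]],
  ],
)

```text
time_s: 8.75
ee_pos: [581.8, 107.4, 117.9]
eef_rot: [2.904, -0.339, -0.034]
contact_force: [-0.4, 0.5, 0.4]
width: 0.995
grasp_force: 0.0
```

Run:
```python
from h import *
to(-.22,0)
im=wsnap('w4')
```

```text
shift [ -4.4 -13.9 -70.4] turn [-0.001  0.002  0.001] goal [577.4  93.5  47.5]
```

View pics/w4.png

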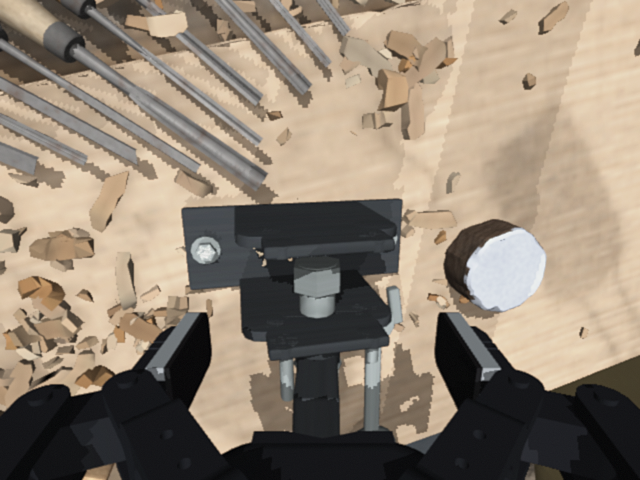

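Head at (317,285) between the plates, pads straddling it. One projection check of the model before entering the gap.

Run:
```python
from h import *
im=pickle.load(open('pics/w4.pkl','rb'))
print([proj(im,brk(*B,p,-.22)).round() for p in [(0,0,0),(7,0,14),(-7,0,14)]])
print([proj(im,brk(*B,p)).round() for p in [(28,75,6),(28,-75,6),(-22,30,100),(-22,-30,100),(22,30,100),(22,-30,100),(0,60,8)]])
```

```text
[array([317., 274.]), array([316., 271.]), array([317., 296.])]
[array([181., 208.]), array([403., 198.]), array([269., 349.]), array([390., 335.]), array([264., 260.]), array([395., 250.]), array([209., 250.])]
```

apply_moves(
  moves=[
    [[-2,-2,-10],[0,0,0]],
    [[-1,-2,-10],[0,0,0]],
    [[-0.5,-2,-10],[0,0,0]],
    [[-0.5,-2,-10],[0,0,0]],
    [[-0.4,-2,-10],[0,0,0]],
    [[0,-2,-10],[0,0,0]],
    [[0,-2,-9.5],[0,0,0]],
    [[0,0,0],[0,0,0]],
  ],
)

```text
time_s: 9.6
ee_pos: [576.0, 93.4, 45.2]
eef_rot: [2.903, -0.337, -0.041]
contact_force: [0.2, -0.1, -0.0]
width: 1.002
grasp_force: 0.0
```

Run:
```python
from h import *
to(-.22,0)
```

```text
shift [1.4 0.1 2.3] turn [ 0.    -0.003  0.001] goal [577.4  93.5  47.5]
```

apply_moves(
  moves=[
    [[1,0,1],[0,0,0]],
    [[0,0,0],[0,0,0]],
    [[0,0,0],[0,0,0]],
    [[0,0,0],[0,0,0]],
    [[0,0,0],[0,0,0]],
    [[0,0,0],[0,0,0]],
    [[0,0,0],[0,0,0]],
    [[0,0,0],[0,0,0]],
  ],
  gripper=1,
)

```text
time_s: 10.4
ee_pos: [578.2, 95.6, 48.1]
eef_rot: [2.907, -0.337, -0.034]
contact_force: [1.7, 9.3, 0.9]
width: 0.267
grasp_force: 59.3
```

apply_moves(
  moves=[
    [[0.3,1.2,0],[0.0357,-0.0084,0]],
    [[0.2,1.1,0],[0.0357,-0.0084,0]],
    [[0.2,1,0],[0.0357,-0.0084,0]],
    [[0.1,1,0],[0.0357,-0.0084,0]],
    [[0.1,0.9,-0.2],[0.0357,-0.0084,0]],
    [[0,0.8,-0.2],[0.0357,-0.0084,0]],
    [[0,0,0],[0,0,0]],
    [[0,0,0],[0,0,0]],
  ],
)

```text
time_s: 11.2
ee_pos: [579.1, 99.6, 47.6]
eef_rot: [3.12, -0.362, 0.002]
contact_force: [4.3, -0.6, -1.0]
width: 0.269
grasp_force: 59.7
```

Run:
```python
from h import *
to(0,0);s=bot.get_state();print(s['contact_force'],s['wrist_torque'],s['grasp_force'],s['width'])
im=wsnap('w5'); t=snap('top','t5')
A=cv2.resize(cv2.imread('pics/t5.png')[175:285,215:345],(0,0),fx=4,fy=4,interpolation=2)
sd=snap('side','s5');S=cv2.resize(cv2.imread('pics/s5.png')[160:270,230:360],(0,0),fx=4,fy=4,interpolation=2)
W=cv2.resize(cv2.imread('pics/w5.png'),(260,195))
cv2.imwrite('pics/c5.png',np.hstack([A,S])[:, :][:600]*1 if False else cv2.resize(np.hstack([A,S]),(800,338)))
for q in(0,-.22):print(q,[proj(sd,brk(*B,p,q)).round(1) for p in [(-95,0,162),(-95,0,120),(-95,42,120),(-95,-42,120)]])
```

```text
shift [-0.8 -2.1 -0.6] turn [0.001 0.001 0.   ] goal [578.3  97.5  47. ]
[ 4.27769242 -0.60436476 -0.98414607] [-0.06608995 -0.48912656 -0.02279338] 59.675846421159804 0.26924561178033585
0 [array([283.7, 166.7]), array([284.6, 178.7]), array([288. , 167.5]), array([281. , 190.3])]
-0.22 [array([286.8, 158.4]), array([286.8, 172.5]), array([290.2, 164.4]), array([283.2, 181. ])]
```

View pics/c5.png

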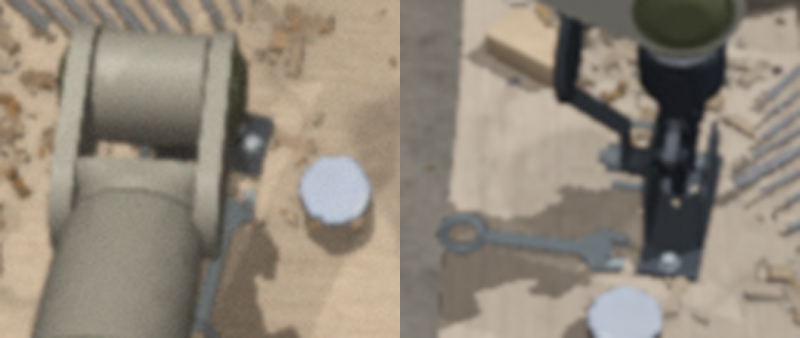

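The grip holds and the arm has come up, with the mirror at about (565,60) in the crop. I'll take one larger side view plus the wrist view to check angle and clearance.

Run:
```python
from h import *
S=cv2.resize(cv2.imread('pics/s5.png')[110:250,230:370],(560,560),interpolation=2)
W=cv2.imread('pics/w5.png')[180:480,200:440]
cv2.imwrite('pics/d5.png',cv2.resize(np.hstack([S,cv2.resize(W,(448,560))]),(800,444)))
sd=pickle.load(open('pics/s5.pkl','rb'));im=pickle.load(open('pics/w5.pkl','rb'))
sc=800/1008
for q in(0.,-.1,-.22):
  print(q,'S',[((proj(sd,brk(*B,p,q))-[230,110])*4*sc).round() for p in [(-95,0,162),(-95,42,120),(-95,-42,120),(-95,0,78),(-95,-11,60),(-49,-11,44)]])
  print('W',[((proj(im,brk(*B,p,q))-[200,180])*1.8667*sc+[444,0]).round() for p in [(-49,-11,44),(-49,11,44),(-90,11,54),(-90,-11,54),(-95,0,78)]])
```

```text
0.0 S [array([171., 180.]), array([184., 183.]), array([162., 255.]), array([176., 255.]), array([174., 279.]), array([229., 299.])]
W [array([682., 572.]), array([573., 572.]), array([574., 768.]), array([681., 768.]), array([628., 990.])]
-0.1 S [array([175., 167.]), array([187., 177.]), array([165., 241.]), array([178., 248.]), array([176., 273.]), array([230., 295.])]
W [array([660., 577.]), array([552., 565.]), array([548., 759.]), array([655., 774.]), array([581., 986.])]
-0.22 S [array([180., 154.]), array([191., 173.]), array([169., 225.]), array([180., 242.]), array([178., 267.]), array([231., 290.])]
W [array([633., 580.]), array([529., 554.]), array([521., 743.]), array([622., 776.]), array([528., 970.])]
```

View pics/d5.png

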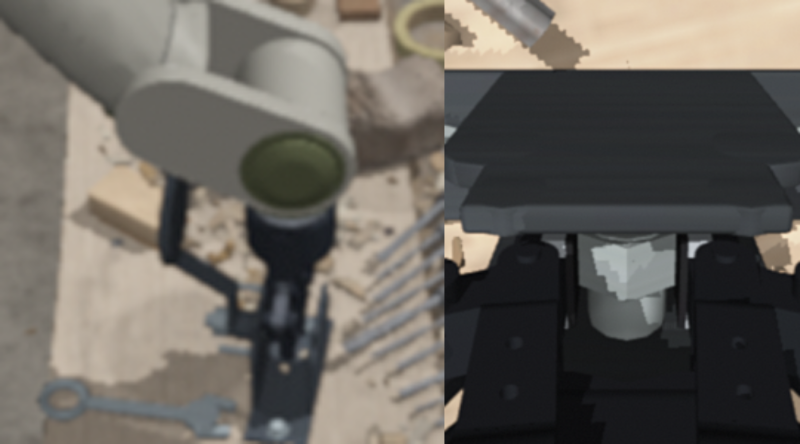

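Run:
```python
from h import *
sd=pickle.load(open('pics/s5.pkl','rb'));s=bot.get_state();print(s['qpos'].round(3))
sc=800/1008*4
for u,v in [(293,172),(293,212),(240,180),(200,172),(165,165),(130,145)]:
  c,d=ray(sd,230+u/sc,110+v/sc)
  for y in(30,55,95): print((u,v),(c+d*(y-c[1])/d[1]).round(),end=' ')
  print()
print(brk(*B,(-95,0,162),0),brk(*B,(-95,0,120),0))
```

```text
[-3.100e-02  6.310e-01  1.440e+00 -1.000e-03  1.069e+00  1.772e+00]
(293, 172) [578.  30. 314.] (293, 172) [579.  55. 291.] (293, 172) [581.  95. 254.] 
(293, 212) [577.  30. 274.] (293, 212) [579.  55. 250.] (293, 212) [581.  95. 211.] 
(240, 180) [539.  30. 309.] (240, 180) [539.  55. 285.] (240, 180) [540.  95. 247.] 
(200, 172) [510.  30. 318.] (200, 172) [510.  55. 295.] (200, 172) [510.  95. 258.] 
(165, 165) [486.  30. 326.] (165, 165) [485.  55. 303.] (165, 165) [483.  95. 266.] 
(130, 145) [462.  30. 347.] (130, 145) [461.  55. 324.] (130, 145) [458.  95. 288.] 
[485.82339658 119.2503522  228.        ] [485.82339658 119.2503522  186.        ]
```

Run:
```python
from h import *
s=bot.get_state();print(s['time_s'],s['grasp_force'],s['dq'].round(3));print(bot.sign_off())
```

```text
11.35 59.74653249140829 [-0.002  0.001  0.001  0.003 -0.    -0.001]
the job is handed in; nothing more can be done
None
```

I handed the job in at 11.35 s with the head gripped at about 60 N and the mirror upright as judged from the side view; nothing appears to touch the arm, no bystander was knocked, and the judging result was not shown.

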